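Unlock the slide cabinet and put the blue slide box in its drawer

TASK

The slide boxes are going back into the cabinet after class. Slide the red lock bolt fully aside to free the drawer, pull the drawer fully open by its handle, then set the blue slide box down gently, flat and lid up, on the drawer's floor and let go of it. Leave the drawer open for the next box, and leave everything else on the desk where it stands.

Things in the scene. Friction and masses are not known exactly. Their poses are not given: they have to be found in the camera images.
- slide_cabinet: Low grey metal slide cabinet, fixed to the desk: 240 deep x 280 wide x 110 mm high. Origin: bottom centre of its front face, at desk level. Its x axis points from the front into the cabinet (the drawer opens along -x), its y axis runs along the front (to the left as seen by the robot), z up. Its white drawer takes up y = -128 to +68 mm of the front; the rest, up to y = +140, is a plain grey panel. The rim of the drawer front is at z = 94 mm.
- lock_bolt (a joint): The red lock bolt's slide, in m along the cabinet's +y: 0 = fully locked, 0.05 = end stop, fully aside. Its tongue (30 mm wide) hangs down 4 mm in front of the drawer front, over its end at +y, and blocks the drawer until the joint passes 0.027. It takes about 2 N to move, has no spring, and stays where it is left.
- bolt_grip (a point): Centre of the bolt's upright red grip fin on top of the cabinet near its front edge: 32 (cabinet x) x 18 (cabinet y) x 45 mm high, from z = 120 to 165 mm; this point is at z = 142.5 mm. It moves with the bolt; when locked it is at cabinet x = +25, y = +56 mm. Below it a flat red plate ends at z = 120 mm.
- drawer (a joint): The drawer's slide, in m along the cabinet's -x: 0 = shut, 0.15 = end stop, fully open. It takes about 3 N plus slight damping to move, and stays where it is left. The drawer hardly moves while the bolt is locked.
- drawer_handle (a point): Middle of the drawer's black bow handle: a horizontal round bar 12 mm thick and 120 mm long along the cabinet's y, 45 mm in front of the drawer front (39 mm between bar and drawer front), z = 78 mm. At cabinet x = -45, y = -30 mm when shut; moves with the drawer.
- drawer_in (a point): Centre of the drawer's inner floor (grey lining, z = 34 mm). Inside it is 194 (cabinet x) x 172 mm (cabinet y); side and back walls rise 41 mm, the front 60 mm above the floor. Moves with the drawer: at cabinet x = +111, y = -30 mm when shut. Fully open, the floor strip from cabinet x = -136 to 0 is uncovered; the rest stays under the cabinet's top (underside z = 98, top 110 mm).
- blue_box_center (a point): Centre of the blue slide box: plain blue plastic box 110 (its x) x 45 (its y) x 45 mm high, lid up, 0.15 to 0.31 kg, with a small paper label on the lid. It stands loose on the desk; z of its frame is up.
- grey_box_center (a point): Centre of the grey slide box, same size as the blue one (110 x 45 x 45 mm), loose on the desk: to be left alone.
- beaker_center (a point): Centre of a loose amber glass beaker, 68 mm wide, 85 mm high: to be left alone.
- reagent_bottle_center (a point): Centre of a loose white bottle with red cap, 66 mm wide, 150 mm high: to be left alone.
- sample_jar_center (a point): Centre of a loose green glass jar with black lid, 60 mm wide, 70 mm high: to be left alone.
- petri_center (a point): Centre of a loose glass dish, 90 mm wide, 18 mm high, lying on the cabinet's top: to be left alone.
- brush_grip (a point): Grip of a loose brush, 170 mm long, lying on the desk: to be left alone.
- microscope: White microscope fixed to the desk at the right-hand side, base 200 x 150 mm, 350 mm tall; origin at the middle of its base, underside.

How it is judged:
By the outcome, as a careful person would: the job done as asked, in the order asked, and still so for the second after the job is handed in, with the robot touching nothing.
It also fails if it takes over 67 s, if anything falls off the work surface, if the arm or the gripper's body presses on something with over 40 N, if the wrist force passes 120 N, or if a joint passes its speed limit or range.

ROBOT

A 6-joint arm with a two-finger parallel gripper is mounted at the origin on the work surface. World frame = base frame: x ahead of the robot, y to its left, z up, the work surface at z = 0. Lengths are in m, angles in rad, forces in N, time in s.
With the tool pointing down it reaches from about 0.35 to 0.975 m from the base axis. Payload 4.9 kg.
Tool frame: the origin (TCP) lies at the centre of the arm's flange, where the gripper is bolted on; the fingertips stand 173 mm ahead of it and the grasp point (between the pads) lies 155 mm ahead of it; z points along the fingers, y is the line along which they close (so a half turn about z gives the same grasp; the last joint's range is limited). The gripper opens to 85 mm and grips with 20 to 120 N. Pads are 22 mm wide; open, the fingers measure 114 mm over their backs; the gripper's body (76 mm by 85 mm) begins 54 mm behind the grasp point. The pads swing forward as they close: fully open they stand 13 mm farther back than shut.
Start: joints at [1.134, 0.053, 1.613, -0, 1.476, -0.119], TCP at [0.195, 0.594, 0.405] pointing down, gripper open.
Joint ranges: [-3.01, 3.01], [-1.01, 2.22], [0.06, 2.58], [-1.02, 4.17], [0.09, 2.62], [-3.14, 3.14]. Speed limits (rad/s): [2.57, 2.57, 3.14, 3.14, 3.14, 3.14].

INTERFACE

Orientations are given as a unit quaternion [w, x, y, z].
In Python, from bench import env gives the robot as it stands.
- The arm moves only by the shell command python3 -m jog 'ROWS' [OPENING]. ROWS is JSON, a list of rows, each an object with "linear": the shift along the tool's x, y, z in m, a list of three; "spin": the turn about the tool's z in rad. A call has 1 to 10 rows; each row is the pose to reach, as a shift and turn from the pose commanded when the call began, along the tool's axes at that moment; what a row does not reach only later rows make up. A row lasts 1/12 s, in which the tool goes at most 41.7 mm and 7.16 degrees, less where a joint would pass 70% of its speed; a pose out of reach is approached as far as the arm can. A call with a gripper value outside its range is refused whole. OPENING is the gripper's target within -1 to 1 (shut at 1, half-way at 0, fully open at -1), set as the call begins (- or left out, the last holds). The fingers move at their own pace and stop on an object; the grip force is fixed at half the most. Time passes only in rows, so rows that repeat a pose let the fingers close. It gives the time, the measured TCP pose, the force, the opening and the grip force at its end, in the units of the state.
- env.observe(): the state, without advancing time (a new reading comes with each control period).
- env.camera(name): name is "scene" or "top" or "wrist"; returns a dict with "pixels" (400x640x3 uint8, red, green, blue), "depth" (400x640 float32, m along the optical axis (not along the pixel's ray), 0 where there is no reading), "fx", "fy", "cx", "cy" (pixels), "origin" and "attitude" of the camera in the world; the wrist camera has in their place "mount" (4x4, takes a point from camera to tool coordinates, whose origin is the TCP and whose axes are the flange's). Camera axes: x right, y down, z forward; pixel columns grow to the right and rows downward; lengths in m; the calibration is good to about 2 mm. A picture is of the moment at which its call begins: read the wrist's pose just before it.
- env.job_done(): hands the job in; it is judged then, once.
The state is a dict: "time_s": time; "qpos": joint angles; "dq": joint speeds; "tau": joint torques, N m; "ee_pos": TCP position; "tool_rot": TCP orientation; "contact_force": force on the tool from outside, world axes, zero at the start; "torque": the same for the moment, N m; "gripper_width": opening from 0.0 (shut) to 1.0 (fully open); "grasp_force": force on a finger pad.
Only numpy, scipy, OpenCV 4.12 (cv2) and the standard library are available. Lean on these libraries where they do the work, as an engineer would, in place of code of your own. Each camera call takes 0.05 s, during which the arm holds its last target. There are 200 camera calls.

## Working session

There is one attempt and no reset: what is moved stays moved. The work goes in short steps, Python scripts to look and compute and a shell command to move; the robot and the scene stay as the last step left them, time stands still between calls to the robot, and variables do not carry over. Pictures are saved under pics/ and viewed, at most 10 in all, crops included, and the job is handed in when it is done.

```bash
mkdir -p pics; ls; cat > h.py <<'E'
import numpy as np,cv2
from bench import env
from scipy.spatial.transform import Rotation as R
def rot(q): return R.from_quat([q[1],q[2],q[3],q[0]]).as_matrix()
def cam(name):
    s=env.observe(); c=env.camera(name)
    if name=="wrist":
        T=np.eye(4);T[:3,:3]=rot(s["tool_rot"]);T[:3,3]=s["ee_pos"];M=T@np.array(c["mount"])
    else:
        M=np.eye(4);a=np.array(c["attitude"]);M[:3,:3]=a if a.shape==(3,3) else rot(a);M[:3,3]=c["origin"]
    v,u=np.mgrid[0:400,0:640];d=c["depth"]
    P=np.stack([(u-c["cx"])/c["fx"]*d,(v-c["cy"])/c["fy"]*d,d],-1)@M[:3,:3].T+M[:3,3]
    P[d==0]=np.nan
    return c,P,M
def save(c,n): cv2.imwrite(n,c["pixels"][:,:,::-1])
E
python3 - <<'E'
from h import *
s=env.observe();print(s)
for n in("top","scene"):
    c,P,M=cam(n);save(c,f"pics/{n}0.png");np.savez(f"{n}0.npz",P=P,I=c["pixels"],M=M);print(n,M,c["fx"],c["cx"],c["cy"])
E
```

```text
pics
{'time_s': 0.0, 'qpos': array([ 1.13401614e+00,  5.33704561e-02,  1.61427495e+00, -1.92517498e-06,
        1.47599654e+00, -1.19016204e-01]), 'dq': array([ 7.13967731e-04, -4.19910226e-04, -1.90009425e-04, -2.11878740e-03,
       -9.35990458e-04, -1.88011336e-06]), 'tau': array([-1.23474110e-03, -3.93686700e+01, -3.70175564e+01, -1.57153727e-04,
        6.88363143e-03,  3.21727924e-06]), 'ee_pos': array([0.19517519, 0.59346882, 0.4034656 ]), 'tool_rot': array([-2.80174173e-04,  1.58214204e-01,  9.87404282e-01, -9.85594768e-04]), 'contact_force': array([-0.31855442,  0.14959349,  0.42448992]), 'torque': array([-0.05338161, -0.00696409,  0.04592961]), 'grasp_force': 0.0, 'gripper_width': 0.9977929276637438}
top [[-0.02224536 -0.99839351  0.05211083  0.48881273]
 [-0.99966953  0.02288497  0.01170964 -0.13440195]
 [-0.01288338 -0.05183313 -0.99857265  1.55907937]
 [ 0.          0.          0.          1.        ]] 477.96423347055935 314.4707248778603 191.2623375925096
scene [[-0.58350183  0.54204149 -0.6047451   1.53285959]
 [ 0.81183917  0.37003132 -0.45165693  0.60262469]
 [-0.02104216 -0.7544984  -0.65596447  1.18720326]
 [ 0.          0.          0.          1.        ]] 502.04557261331024 323.54071955455055 205.51226262217205
```

View pics/top0.png

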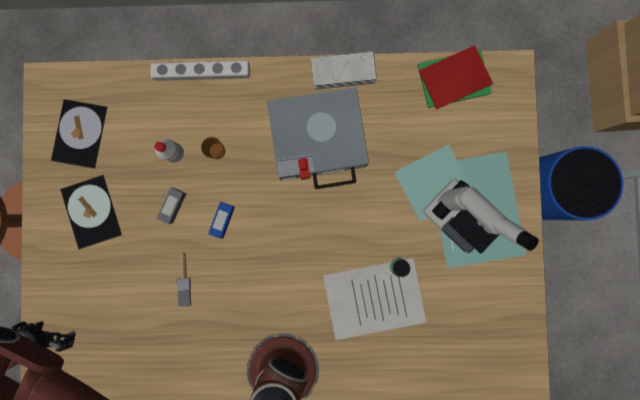

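View pics/scene0.png

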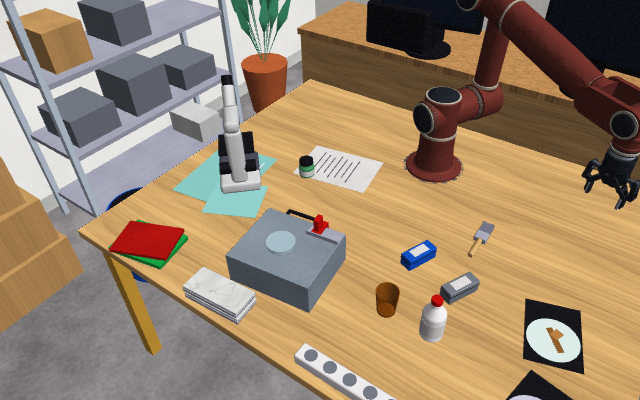

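The top view shows the cabinet around (318,130), the red fin at (304,168), the handle at (335,182), the blue box at (221,220) and the grey box at (171,205). The scene view agrees: blue (418,254), fin (319,224). Next I'll fit positions from both clouds.

```bash
python3 - <<'E'
from h import *
for n in("top","scene"):
    f=np.load(n+"0.npz");P=f["P"];I=f["I"].astype(int);r,g,b=I[...,0],I[...,1],I[...,2]
    box=lambda x0,x1,y0,y1:(P[...,0]>x0)&(P[...,0]<x1)&(P[...,1]>y0)&(P[...,1]<y1)
    def rect(m,t):
        Q=P[m];q=Q[:,:2].astype(np.float32)
        c,(w,h),a=cv2.minAreaRect(q*1000);print(n,t,len(Q),"c",np.round(c,1),"wh",np.round([w,h],1),"a",round(a,2),"z",np.round(np.nanpercentile(Q[:,2],[5,50,95]),4),"med",np.round(np.median(q,0),4))
    cab=box(.4,.9,-.4,.1)&(P[...,2]>.1)&(P[...,2]<.117)
    k=np.ones((3,3),np.uint8)
    cab=cv2.morphologyEx(cab.astype(np.uint8),cv2.MORPH_OPEN,k)>0
    rect(cab,"cabtop")
    red=box(.45,.7,-.3,.1)&(r>100)&(r>2*g)&(r>2*b)
    rect(red&(P[...,2]>.125),"fin all"); rect(red&(P[...,2]>.16),"fin top")
    h=box(.35,.75,-.3,.05)&(P[...,2]>.05)&(P[...,2]<.09)&(I.sum(-1)<110); rect(h,"handle")
    lo=box(.3,.55,.0,.2)&(P[...,2]>.035)&(P[...,2]<.06); rect(lo,"blue top")
    lo=box(.3,.6,.2,.35)&(P[...,2]>.035)&(P[...,2]<.06); rect(lo,"grey top")
    hh=box(.4,.9,-.4,.1)&(P[...,2]>.118)&(P[...,2]<.135)&~(red); rect(hh,"petri")
    lo=box(.4,.75,.1,.6)&(P[...,2]>.07); rect(lo,"bottle,beaker")
E
```

```text
top cabtop 6113 c [ 746.3 -129.5] wh [241.6 280.2] a 7.68 z [0.1044 0.1094 0.1144] med [ 0.7438 -0.131 ]
top fin all 64 c [635.  -84.6] wh [49.5 19.7] a 0.76 z [0.1299 0.1633 0.1692] med [ 0.6426 -0.0844]
top fin top 53 c [644.  -84.7] wh [14.7 31.8] a 89.73 z [0.1614 0.1638 0.17  ] med [ 0.6449 -0.0836]
top handle 139 c [ 606.8 -178.9] wh [ 46.5 126.6] a 7.92 z [0.0786 0.0832 0.0886] med [ 0.5919 -0.1811]
top blue top 404 c [483.4 185. ] wh [ 46.6 110. ] a 70.44 z [0.0384 0.0445 0.0499] med [0.4927 0.1802]
top grey top 403 c [511.2 273.2] wh [184.9 110.3] a 72.35 z [0.0387 0.0442 0.0497] med [0.5343 0.3293]
top petri 759 c [ 721.4 -122.3] wh [254.2 232.7] a 86.17 z [0.1196 0.1271 0.1321] med [ 0.7535 -0.1378]
top bottle,beaker 513 c [707.8 271. ] wh [ 66.5 205.3] a 2.37 z [0.0736 0.1    0.1509] med [0.7034 0.3276]
scene cabtop 4746 c [ 747.8 -128.1] wh [246.4 285. ] a 7.81 z [0.1056 0.1104 0.1144] med [ 0.7698 -0.1077]
scene fin all 115 c [641.6 -79.3] wh [48.7 25.5] a 4.42 z [0.1283 0.1557 0.1675] med [ 0.65   -0.0774]
scene fin top 46 c [646.3 -82.2] wh [33.7 18.1] a 9.66 z [0.1609 0.1651 0.1684] med [ 0.6466 -0.0813]
scene handle 83 c [ 592.8 -192.9] wh [20.3 97.1] a 15.08 z [0.0774 0.0832 0.0878] med [ 0.5935 -0.1979]
scene blue top 317 c [485.7 184.9] wh [ 47.7 111.1] a 70.59 z [0.0385 0.0453 0.0497] med [0.5032 0.1822]
scene grey top 387 c [512.9 273.3] wh [192.6 105.6] a 69.79 z [0.0377 0.0446 0.0495] med [0.541  0.3276]
scene petri 634 c [710.3 -99.3] wh [ 94.9 215. ] a 48.64 z [0.1204 0.1279 0.1323] med [ 0.7561 -0.1314]
scene bottle,beaker 839 c [714.  273.9] wh [208.2  68.8] a 88.55 z [0.0719 0.0976 0.15  ] med [0.7217 0.341 ]
```

```bash
cat >> h.py <<'E'
def go(x,y,z,yaw):
    "needed jog for grasp point at x,y,z with tool y at yaw deg (mod 180)"
    s=env.observe();Rt=rot(s["tool_rot"]);g=np.array(s["ee_pos"])+.155*Rt[:,2]
    # keep tool vertical: TCP target straight above
    d=np.array([x,y,z+.155])-s["ee_pos"]
    cur=np.degrees(np.arctan2(Rt[1,1],Rt[0,1]));dy=(yaw-cur+90)%180-90
    print("t",round(s["time_s"],2),"grasp",np.round(g,4),"yaw",round(cur,1),"lin",np.round(Rt.T@d,4),"spin",round(-np.radians(dy),3),"tilt",np.round(Rt[:2,2],4),"F",np.round(s["contact_force"],1),"w",round(s["gripper_width"],3),"gf",round(s["grasp_force"],1),"q6",round(s["qpos"][5],2))
A=np.radians(7.7);C0=np.array([.628,-.145]);EX=np.array([np.cos(A),np.sin(A)]);EY=np.array([-EX[1],EX[0]])
def cab(x,y): return C0+x*EX+y*EY
def tocab(P): q=P[...,:2]-C0; return np.stack([q@EX,q@EY,P[...,2]],-1)
E
python3 - <<'E'
from h import *
for n in("top","scene"):
    f=np.load(n+"0.npz");P=f["P"];I=f["I"].astype(int);r,g,b=I[...,0],I[...,1],I[...,2]
    box=(P[...,0]>.3)&(P[...,0]<.6)&(P[...,1]>.1)&(P[...,1]<.25)
    m=box&(P[...,2]>.039)&(P[...,2]<.06);k,l=cv2.connectedComponents(m.astype(np.uint8))
    for i in range(1,k):
        Q=P[l==i]
        if len(Q)>150: print(n,cv2.minAreaRect(Q[:,:2].astype(np.float32)*1000),Q.mean(0),np.median(Q[:,2]))
print(cab(.025,.056),cab(-.045,-.03))
go(*cab(.025,.056),.25,97.7)
E
```

```text
top ((483.2481689453125, 184.83990478515625), (46.08258056640625, 109.6229019165039), 68.14228820800781) [0.48337353 0.18464928 0.04478294] 0.04476204477749213
scene ((485.2734069824219, 187.42250061035156), (47.502052307128906, 114.72595977783203), 66.83055114746094) [0.48797694 0.18778391 0.04527321] 0.045367990209325026
[ 0.64527135 -0.08615529] [ 0.58742534 -0.18075887]
t 0.1 grasp [0.1951 0.5932 0.2486] yaw 71.8 lin [-6.399e-01 -5.050e-01 -6.000e-04] spin -0.452 tilt [-0.0008 -0.0017] F [-0.1 -0.  -0.2] w 0.997 gf 0.0 q6 -0.12
```

```bash
python3 -m jog '[{"linear":[-0.32,-0.2525,0],"spin":-0.226},{"linear":[-0.32,-0.2525,0],"spin":-0.226},{"linear":[-0.32,-0.2525,0],"spin":-0.226},{"linear":[-0.32,-0.2525,0],"spin":-0.226},{"linear":[-0.32,-0.2525,0],"spin":-0.226},{"linear":[-0.32,-0.2525,0],"spin":-0.226},{"linear":[-0.32,-0.2525,0],"spin":-0.226},{"linear":[-0.32,-0.2525,0],"spin":-0.226},{"linear":[-0.32,-0.2525,0],"spin":-0.226},{"linear":[-0.32,-0.2525,0],"spin":-0.226}]' -1; python3 -c "
from h import *
go(*cab(.025,.056),.25,97.7)"
```

```text
time_s: 0.93
ee_pos: [0.4212, 0.2514, 0.4044]
tool_rot: [0.0, 0.046, 0.999, -0.0]
contact_force: [0.8, 0.1, 0.1]
gripper_width: 1.002
grasp_force: 0.0
t 0.93 grasp [0.4212 0.2513 0.2494] yaw 84.7 lin [-0.2545 -0.3153 -0.0004] spin -0.227 tilt [ 0.     -0.0006] F [0.8 0.1 0.1] w 1.002 gf 0.0 q6 -1.09
```

```bash
python3 - <<'E'
from h import *
c,P,M=cam("wrist");I=c["pixels"].astype(int);r,g,b=I[...,0],I[...,1],I[...,2]
m=(np.hypot(P[...,0]-.484,P[...,1]-.186)<.075)&(P[...,2]>.039)&(P[...,2]<.055)
Q=P[m];print(len(Q)); 
if len(Q)>50: print(cv2.minAreaRect(Q[:,:2].astype(np.float32)*1000),Q.mean(0))
E
python3 -m jog '[{"linear":[-0.2545,-0.3153,0],"spin":-0.227},{"linear":[-0.2545,-0.3153,0],"spin":-0.227},{"linear":[-0.2545,-0.3153,0],"spin":-0.227},{"linear":[-0.2545,-0.3153,0],"spin":-0.227},{"linear":[-0.2545,-0.3153,0],"spin":-0.227},{"linear":[-0.2545,-0.3153,0],"spin":-0.227},{"linear":[-0.2545,-0.3153,0],"spin":-0.227},{"linear":[-0.2545,-0.3153,0],"spin":-0.227},{"linear":[-0.2545,-0.3153,0],"spin":-0.227},{"linear":[-0.2545,-0.3153,0],"spin":-0.227}]' -1; python3 - <<'E'
from h import *
import time
c,P,M=cam("wrist");save(c,"pics/w1.png")
I=c["pixels"].astype(int);r,g,b=I[...,0],I[...,1],I[...,2]
go(*cab(.025,.056),.147,97.7)
q=tocab(P)
m=(r>90)&(r>2*g)&(r>2*b)&(q[...,2]>.155)&(q[...,2]<.175)
Q=q[m];print(len(Q),"fin cab",np.nanmin(Q,0),np.nanmax(Q,0),np.nanmedian(Q,0))
print(cv2.minAreaRect(Q[:,:2].astype(np.float32)*1000))
E
```

```text
4617
((483.938720703125, 186.1613006591797), (45.02695083618164, 110.15476989746094), 68.80429077148438) [0.48094678 0.1874176  0.04437286]
time_s: 1.82
ee_pos: [0.6457, -0.0856, 0.4039]
tool_rot: [-0.0, -0.067, 0.998, 0.0]
contact_force: [-0.3, -0.6, -0.1]
gripper_width: 0.998
grasp_force: 0.0
t 1.87 grasp [ 0.6479 -0.0912  0.2482] yaw 97.5 lin [0.002  0.0052 0.1012] spin -0.004 tilt [ 0.0008 -0.0041] F [-2.  -3.5  0.6] w 1.0 gf 0.0 q6 -1.95
1196 fin cab [0.00898834 0.04910343 0.15505798] [0.0403098  0.06604533 0.16637434] [0.0236248  0.05731067 0.16414788]
((24.638044357299805, 57.60226821899414), (16.91183853149414, 31.34073257446289), 89.79991149902344)
```

View pics/w1.png

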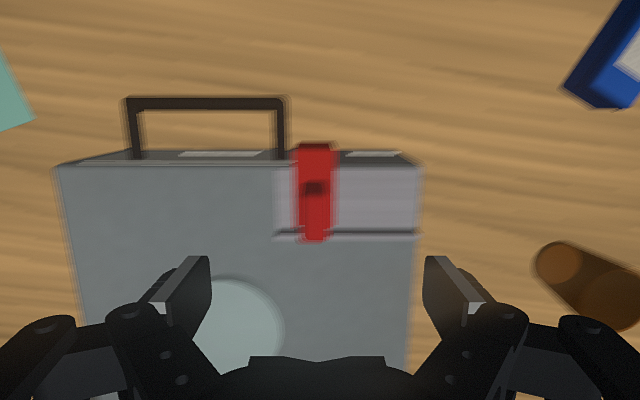

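The wrist view shows the fin at (315,190), midway between the fingers, with the handle at (205,102). The image is slightly blurred because the arm was still settling, but its fin position agrees with the model.

```bash
python3 -m jog '[{"linear":[0,0,0.03]},{"linear":[0,0,0.055]},{"linear":[0,0,0.055]},{"linear":[0,0,0.055]}]' -1; python3 - <<'E'
from h import *
c,P,M=cam("wrist")
I=c["pixels"].astype(int);r,g,b=I[...,0],I[...,1],I[...,2]
q=tocab(P)
m=(r>90)&(r>2*g)&(r>2*b)&(q[...,2]>.158)&(q[...,2]<.175)
Q=q[m];print(len(Q),np.nanmedian(Q,0),cv2.minAreaRect(Q[:,:2].astype(np.float32)*1000))
go(*cab(.025,.057),.147,97.7)
E
```

```text
1329 [0.02354275 0.05836244 0.16410643] ((24.3568115234375, 57.84122848510742), (30.8255558013916, 17.542102813720703), 0.9395875334739685)
t 1.92 grasp [ 0.6464 -0.0881  0.2481] yaw 97.4 lin [0.0009 0.003  0.1011] spin -0.004 tilt [-0.0013 -0.001 ] F [-0.5  0.2 -0.9] w 0.998 gf 0.0 q6 -1.95invalid input
```

```bash
python3 -m jog '[{"linear":[0,0.002,0.03],"spin":-0.004},{"linear":[0,0.002,0.06],"spin":-0.004},{"linear":[0,0.002,0.09],"spin":-0.004},{"linear":[0,0.002,0.102],"spin":-0.004},{"linear":[0,0.002,0.102],"spin":-0.004},{"linear":[0,0.002,0.102],"spin":-0.004}]' -1; python3 -c "
from h import *
go(*cab(.0245,.0575),.147,97.7)"; python3 -m jog '[{"linear":[0,0,0],"spin":0},{"linear":[0,0,0],"spin":0},{"linear":[0,0,0],"spin":0},{"linear":[0,0,0],"spin":0},{"linear":[0,0,0],"spin":0},{"linear":[0,0,0],"spin":0},{"linear":[0,0,0],"spin":0},{"linear":[0,0,0],"spin":0}]' 1
```

```text
time_s: 2.42
ee_pos: [0.6445, -0.0811, 0.3026]
tool_rot: [-0.001, -0.07, 0.998, 0.0]
contact_force: [1.2, -0.0, 1.0]
gripper_width: 0.999
grasp_force: 0.0
t 2.42 grasp [ 0.6443 -0.081   0.1476] yaw 98.0 lin [ 0.0004 -0.0037  0.0006] spin 0.005 tilt [-0.0011  0.0003] F [ 1.2 -0.   1. ] w 0.999 gf 0.0 q6 -1.95
time_s: 3.08
ee_pos: [0.6449, -0.0817, 0.3037]
tool_rot: [0.001, -0.069, 0.998, -0.0]
contact_force: [-0.9, -0.4, 5.4]
gripper_width: 0.201
grasp_force: 59.8
```

```bash
python3 -m jog '[{"linear":[0,0.008,0],"spin":0},{"linear":[0,0.016,0],"spin":0},{"linear":[0,0.024,0],"spin":0},{"linear":[0,0.032,0],"spin":0},{"linear":[0,0.04,0],"spin":0},{"linear":[0,0.046,0],"spin":0},{"linear":[0,0.049,0],"spin":0},{"linear":[0,0.052,0],"spin":0},{"linear":[0,0.053,0],"spin":0},{"linear":[0,0.053,0],"spin":0}]'; python3 -c "
from h import *
s=env.observe();print(tocab(np.array(s['ee_pos'])))"
```

```text
time_s: 3.92
ee_pos: [0.6381, -0.0337, 0.3036]
tool_rot: [0.002, -0.069, 0.998, -0.007]
contact_force: [5.3, -25.8, 0.2]
gripper_width: 0.204
grasp_force: 59.8
[0.02491232 0.10897964 0.30364477]
```

```bash
python3 -m jog '[{"linear":[0,0,0],"spin":0},{"linear":[0,0,0],"spin":0},{"linear":[0,0,0],"spin":0},{"linear":[0,0,0],"spin":0},{"linear":[0,0,0],"spin":0},{"linear":[0,0,-0.03],"spin":0},{"linear":[0,0,-0.06],"spin":0},{"linear":[0,0,-0.09],"spin":0},{"linear":[0,0,-0.1],"spin":0},{"linear":[0,0,-0.1],"spin":0}]' -1; python3 - <<'E'
from h import *
c,P,M=cam("wrist");I=c["pixels"].astype(int);r,g,b=I[...,0],I[...,1],I[...,2]
q=tocab(P)
m=(r>90)&(r>2*g)&(r>2*b)&(q[...,2]>.158)&(q[...,2]<.175)
Q=q[m];print(len(Q),cv2.minAreaRect(Q[:,:2].astype(np.float32)*1000))
m=(I.sum(-1)<200)&(q[...,2]>.07)&(q[...,2]<.095)&(q[...,0]<-.033)&(q[...,0]>-.06);Q=q[m];print(len(Q),np.median(Q,0),np.percentile(Q,[2,98],axis=0))
go(*cab(-.045,-.03),.20,7.7)
E
```

```text
time_s: 4.75
ee_pos: [0.6379, -0.0285, 0.4072]
tool_rot: [0.004, -0.07, 0.998, -0.001]
contact_force: [0.7, -0.1, -0.7]
gripper_width: 0.999
grasp_force: 0.0
1264 ((24.838298797607422, 106.28986358642578), (30.962139129638672, 17.437850952148438), 0.29047146439552307)
2674 [-0.04444921 -0.02874935  0.08247275] [[-0.05061632 -0.09047522  0.07817929]
 [-0.03435241  0.03476979  0.08446893]]
t 4.8 grasp [ 0.6379 -0.0286  0.2491] yaw 98.0 lin [ 0.0709 -0.1437  0.049 ] spin -1.565 tilt [ 0.003  -0.0003] F [-0.4 -0.  -0.7] w 1.002 gf 0.0 q6 -1.87
```

```bash
python3 -m jog '[{"linear":[0.007,-0.0144,0],"spin":0.12},{"linear":[0.014,-0.029,0],"spin":0.24},{"linear":[0.021,-0.043,0],"spin":0.36},{"linear":[0.028,-0.058,0],"spin":0.48},{"linear":[0.035,-0.072,0],"spin":0.6},{"linear":[0.042,-0.086,0],"spin":0.72},{"linear":[0.05,-0.1,0],"spin":0.84},{"linear":[0.057,-0.115,0],"spin":0.96},{"linear":[0.064,-0.13,0],"spin":1.08},{"linear":[0.071,-0.143,0],"spin":1.2}]' 0; python3 -c "
from h import *
go(*cab(-.0445,-.029),.2,7.7)"
```

```text
time_s: 5.63
ee_pos: [0.586, -0.1809, 0.399]
tool_rot: [-0.003, 0.508, 0.861, -0.0]
contact_force: [0.6, 0.4, -0.1]
gripper_width: 0.5
grasp_force: 0.0
t 5.63 grasp [ 0.5852 -0.1806  0.244 ] yaw 28.9 lin [0.     0.0023 0.044 ] spin 0.37 tilt [-0.0049  0.0021] F [ 0.6  0.4 -0.1] w 0.5 gf 0.0 q6 -0.92
```

```bash
python3 -m jog '[{"linear":[0,0,0],"spin":0.12},{"linear":[0,0,0],"spin":0.24},{"linear":[0,0,0],"spin":0.36},{"linear":[0,0,0],"spin":0.377},{"linear":[0,0,0],"spin":0.377}]' 0; python3 -c "
from h import *
go(*cab(-.0445,-.029),.12,7.7)"
```

```text
time_s: 6.05
ee_pos: [0.5864, -0.1802, 0.4]
tool_rot: [-0.002, 0.658, 0.753, -0.001]
contact_force: [0.3, 0.0, 0.5]
gripper_width: 0.497
grasp_force: 0.0
t 6.05 grasp [ 0.5859 -0.1799  0.245 ] yaw 7.8 lin [0.     0.0018 0.125 ] spin 0.001 tilt [-0.0037  0.0017] F [0.3 0.  0.5] w 0.497 gf 0.0 q6 -0.55
```

```bash
python3 -m jog '[{"linear":[0,0.0015,0.03],"spin":0},{"linear":[0,0.0015,0.06],"spin":0},{"linear":[0,0.0015,0.09],"spin":0},{"linear":[0,0.0015,0.11],"spin":0},{"linear":[0,0.0015,0.13],"spin":0},{"linear":[0,0.0015,0.15],"spin":0},{"linear":[0,0.0015,0.168],"spin":0},{"linear":[0,0.0015,0.168],"spin":0},{"linear":[0,0.0015,0.168],"spin":0}]' 0; python3 -c "
from h import *
go(*cab(-.0445,-.029),.077,7.7)"; python3 -m jog '[{"linear":[0,0,0],"spin":0},{"linear":[0,0,0],"spin":0},{"linear":[0,0,0],"spin":0},{"linear":[0,0,0],"spin":0},{"linear":[0,0,0],"spin":0},{"linear":[0,0,0],"spin":0}]' 1;
```

```text
time_s: 6.8
ee_pos: [0.5883, -0.1799, 0.238]
tool_rot: [-0.002, 0.657, 0.754, -0.0]
contact_force: [-17.5, 5.1, 23.4]
gripper_width: 0.499
grasp_force: 14.1
t 6.8 grasp [ 0.5878 -0.1797  0.083 ] yaw 7.9 lin [ 0.0002 -0.0004  0.006 ] spin 0.003 tilt [-0.0029  0.0013] F [-17.5   5.1  23.4] w 0.499 gf 14.1 q6 -0.56
time_s: 7.3
ee_pos: [0.5878, -0.1804, 0.2355]
tool_rot: [-0.001, 0.658, 0.753, -0.001]
contact_force: [-7.2, 0.0, 11.5]
gripper_width: 0.115
grasp_force: 58.5
```

```bash
python3 -m jog '[{"linear":[0,0,-0.003],"spin":0},{"linear":[0,-0.008,-0.003],"spin":0},{"linear":[0,-0.02,-0.003],"spin":0},{"linear":[0,-0.032,-0.003],"spin":0},{"linear":[0,-0.044,-0.003],"spin":0},{"linear":[0,-0.056,-0.003],"spin":0},{"linear":[0,-0.068,-0.003],"spin":0},{"linear":[0,-0.08,-0.003],"spin":0},{"linear":[0,-0.092,-0.003],"spin":0},{"linear":[0,-0.1,-0.003],"spin":0}]'
```

```text
time_s: 8.13
ee_pos: [0.488, -0.1936, 0.2357]
tool_rot: [0.0, 0.658, 0.753, -0.0]
contact_force: [5.4, -4.4, -7.8]
gripper_width: 0.113
grasp_force: 59.5
```

```bash
python3 -m jog '[{"linear":[0,-0.01,0],"spin":0},{"linear":[0,-0.02,0],"spin":0},{"linear":[0,-0.03,0],"spin":0},{"linear":[0,-0.04,0],"spin":0},{"linear":[0,-0.046,0],"spin":0},{"linear":[0,-0.05,0],"spin":0},{"linear":[0,-0.053,0],"spin":0},{"linear":[0,-0.055,0],"spin":0},{"linear":[0,-0.055,0],"spin":0}]'; python3 -c "
from h import *
print(tocab(env.observe()['ee_pos']))"
```

```text
time_s: 8.88
ee_pos: [0.4362, -0.2004, 0.2358]
tool_rot: [0.005, 0.659, 0.753, 0.004]
contact_force: [23.7, -3.3, -21.8]
gripper_width: 0.114
grasp_force: 58.5
[-0.19751218 -0.02915404  0.2357976 ]
```

```bash
python3 -m jog '[{"linear":[0,0,0],"spin":0},{"linear":[0,0.003,0],"spin":0},{"linear":[0,0.004,0],"spin":0},{"linear":[0,0.004,-0.02],"spin":0},{"linear":[0,0.004,-0.05],"spin":0},{"linear":[0,0.004,-0.08],"spin":0},{"linear":[0,0.004,-0.11],"spin":0},{"linear":[0,0.004,-0.14],"spin":0},{"linear":[0,0.004,-0.17],"spin":0},{"linear":[0,0.004,-0.17],"spin":0}]' 0.3; python3 - <<'E'
from h import *
c,P,M=cam("wrist");save(c,"pics/w2.png");q=tocab(P);I=c["pixels"].astype(int)
m=(I.sum(-1)<200)&(q[...,2]>.07)&(q[...,2]<.095)&(q[...,0]<-.17)&(q[...,0]>-.22)&(abs(q[...,1]+.03)<.05);Q=q[m];print("handle",len(Q),np.median(Q,0))
c,P,M=cam("top");save(c,"pics/top1.png");q=tocab(P);I=c["pixels"].astype(int);r,g,b=I[...,0],I[...,1],I[...,2]
m=(r>100)&(r>2*g)&(r>2*b)&(q[...,2]>.155)&(q[...,2]<.175)&(abs(q[...,0]-.025)<.05)
Q=q[m];print("fin",len(Q),np.median(Q,0) if len(Q) else 0)
go(.484,.1862,.25,68.8)
E
```

```text
time_s: 9.72
ee_pos: [0.4396, -0.2008, 0.4153]
tool_rot: [0.006, 0.658, 0.753, 0.001]
contact_force: [0.8, 0.2, 1.1]
gripper_width: 0.348
grasp_force: 0.0
handle 1491 [-0.19499507 -0.02691924  0.08241807]
fin 59 [0.02404933 0.10593543 0.16433768]
t 9.82 grasp [ 0.4392 -0.2006  0.2543] yaw 7.7 lin [0.3771 0.0962 0.0037] spin -1.067 tilt [ 0.0025 -0.0017] F [ 0.2  0.5 -0.7] w 0.35 gf 0.0 q6 -0.72
```

View pics/w2.png

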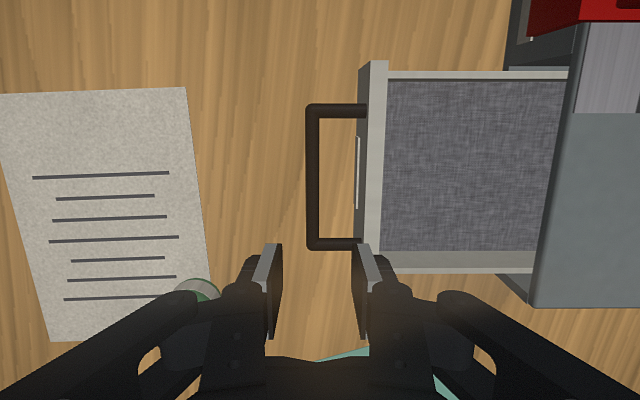

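The view shows the drawer open: handle bar at x≈313 px, floor lining at about (385–560, 80–250) and empty. The handle at cabinet x −195 mm and the fin at y +106 mm are both at their end stops. Next, the blue box.

```bash
python3 -m jog '[{"linear":[0.038,0.01,0],"spin":-0.107},{"linear":[0.076,0.02,0],"spin":-0.214},{"linear":[0.114,0.03,0],"spin":-0.32},{"linear":[0.152,0.04,0],"spin":-0.428},{"linear":[0.19,0.05,0],"spin":-0.535},{"linear":[0.228,0.06,0],"spin":-0.642},{"linear":[0.266,0.07,0],"spin":-0.75},{"linear":[0.304,0.08,0],"spin":-0.856},{"linear":[0.342,0.09,0],"spin":-0.963},{"linear":[0.377,0.096,0],"spin":-1.067}]' -1; python3 -m jog '[{"linear":[0,0,0.03],"spin":0},{"linear":[0,0,0.06],"spin":0},{"linear":[0,0,0.09],"spin":0},{"linear":[0,0,0.09],"spin":0},{"linear":[0,0,0.09],"spin":0}]' -1; python3 - <<'E'
from h import *
c,P,M=cam("wrist");save(c,"pics/w3.png")
m=(np.hypot(P[...,0]-.484,P[...,1]-.186)<.075)&(P[...,2]>.037)&(P[...,2]<.055)
Q=P[m];print(len(Q),cv2.minAreaRect(Q[:,:2].astype(np.float32)*1000),np.median(Q,0))
go(.484,.1862,.03,68.8)
E
```

```text
time_s: 10.65
ee_pos: [0.4832, 0.1884, 0.4051]
tool_rot: [-0.002, 0.181, 0.983, -0.001]
contact_force: [0.9, -0.4, -0.3]
gripper_width: 1.001
grasp_force: 0.0
time_s: 11.07
ee_pos: [0.4825, 0.1859, 0.3141]
tool_rot: [-0.004, 0.184, 0.983, -0.002]
contact_force: [0.0, -0.3, 0.3]
gripper_width: 0.998
grasp_force: 0.0
9495 ((483.297607421875, 186.51632690429688), (45.140647888183594, 110.74834442138672), 68.80823516845703) [0.47933734 0.18750445 0.04444569]
t 11.12 grasp [0.4831 0.1859 0.1619] yaw 68.8 lin [-0.0006  0.0006  0.1319] spin -0.001 tilt [-0.0024 -0.0006] F [ 0.5 -0.2  0.1] w 1.0 gf 0.0 q6 -0.98
```

View pics/w3.png

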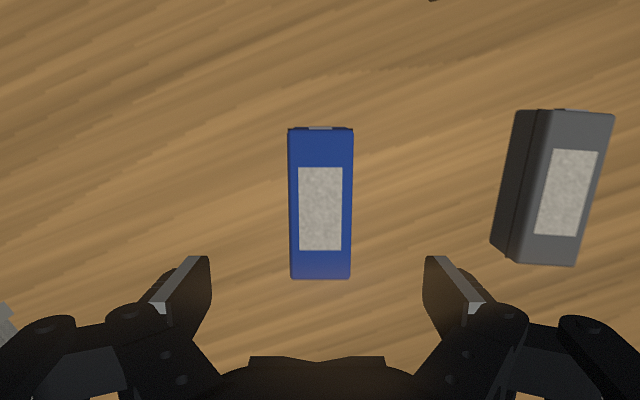

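Blue box centred at (320,204) and aligned with the fingers; the grey box at (550,190) is well clear. Descending.

```bash
python3 -m jog '[{"linear":[0,0,0.03],"spin":0},{"linear":[0,0,0.06],"spin":0},{"linear":[0,0,0.085],"spin":0},{"linear":[0,0,0.105],"spin":0},{"linear":[0,0,0.12],"spin":0},{"linear":[0,0,0.13],"spin":0},{"linear":[0,0,0.13],"spin":0},{"linear":[0,0,0.13],"spin":0}]' -1; python3 -m jog '[{"linear":[0,0,0],"spin":0},{"linear":[0,0,0],"spin":0},{"linear":[0,0,0],"spin":0},{"linear":[0,0,0],"spin":0},{"linear":[0,0,0],"spin":0},{"linear":[0,0,0],"spin":0},{"linear":[0,0,0],"spin":0}]' 1; python3 -c "
from h import *
go(.484,.1862,.25,68.8)"
```

```text
time_s: 11.78
ee_pos: [0.4846, 0.1862, 0.1891]
tool_rot: [0.001, 0.184, 0.983, 0.0]
contact_force: [0.4, -0.2, -0.5]
gripper_width: 0.994
grasp_force: 0.0
time_s: 12.37
ee_pos: [0.4845, 0.1862, 0.1892]
tool_rot: [0.001, 0.184, 0.983, 0.0]
contact_force: [-0.6, -0.1, 5.6]
gripper_width: 0.519
grasp_force: 63.5
t 12.37 grasp [0.4848 0.1862 0.0342] yaw 68.8 lin [ 0.     -0.     -0.2158] spin -0.001 tilt [0.0021 0.0001] F [-0.6 -0.1  5.6] w 0.519 gf 63.5 q6 -0.98
```

```bash
python3 -m jog '[{"linear":[0,0,-0.015],"spin":0},{"linear":[0,0,-0.035],"spin":0},{"linear":[0,0,-0.06],"spin":0},{"linear":[0,0,-0.09],"spin":0},{"linear":[0,0,-0.12],"spin":0},{"linear":[0,0,-0.15],"spin":0},{"linear":[0,0,-0.18],"spin":0},{"linear":[0,0,-0.2],"spin":0},{"linear":[0,0,-0.2],"spin":0}]'; python3 -c "
from h import *
go(*cab(-.068,-.03),.234,7.7)"
```

```text
time_s: 13.12
ee_pos: [0.4846, 0.1864, 0.3929]
tool_rot: [0.004, 0.184, 0.983, 0.002]
contact_force: [1.6, 0.4, -2.3]
gripper_width: 0.513
grasp_force: 62.8
t 13.12 grasp [0.4859 0.1867 0.2379] yaw 68.8 lin [-0.2087 -0.3161  0.0038] spin 1.066 tilt [0.0086 0.0021] F [ 1.6  0.4 -2.3] w 0.513 gf 62.8 q6 -0.98
```

```bash
python3 -m jog '[{"linear":[-0.01,-0.016,0],"spin":0.05},{"linear":[-0.03,-0.045,0],"spin":0.15},{"linear":[-0.052,-0.079,0],"spin":0.265},{"linear":[-0.073,-0.111,0],"spin":0.37},{"linear":[-0.094,-0.142,0],"spin":0.48},{"linear":[-0.115,-0.174,0],"spin":0.585},{"linear":[-0.136,-0.206,0],"spin":0.69},{"linear":[-0.157,-0.237,0],"spin":0.8},{"linear":[-0.177,-0.269,0],"spin":0.905},{"linear":[-0.193,-0.292,0],"spin":0.985}]'; python3 -c "
from h import *
go(*cab(-.068,-.03),.234,7.7)"
```

```text
time_s: 13.95
ee_pos: [0.5573, -0.1586, 0.3844]
tool_rot: [-0.002, 0.63, 0.777, -0.001]
contact_force: [0.3, -0.1, -2.4]
gripper_width: 0.517
grasp_force: 62.7
t 13.95 grasp [ 0.5567 -0.1585  0.2294] yaw 11.9 lin [-0.0262  0.0019 -0.0047] spin 0.074 tilt [-0.0039  0.001 ] F [ 0.3 -0.1 -2.4] w 0.517 gf 62.7 q6 -0.61
```

```bash
python3 -m jog '[{"linear":[-0.015,0.002,0],"spin":0.045},{"linear":[-0.026,0.002,0],"spin":0.074},{"linear":[-0.026,0.002,0],"spin":0.074},{"linear":[-0.026,0.002,0],"spin":0.074}]'; python3 - <<'E'
from h import *
c,P,M=cam("wrist");save(c,"pics/w4.png");q=tocab(P)
m=(abs(q[...,2]-.034)<.012)&(q[...,0]>-.13)&(q[...,0]<-.01)&(abs(q[...,1]+.03)<.08)
Q=q[m];print("floor",len(Q),np.median(Q,0),np.percentile(Q,[1,99],axis=0))
I=c["pixels"].astype(int);b=(I[...,2]>80)&(I[...,2]>1.8*I[...,0])&(q[...,2]>.15)
Q=P[b];print("box",len(Q),np.nanpercentile(Q,[2,50,98],axis=0))
go(*cab(-.068,-.03),.0695,7.7)
E
```

```text
time_s: 14.28
ee_pos: [0.565, -0.1806, 0.3858]
tool_rot: [-0.002, 0.655, 0.755, -0.0]
contact_force: [0.3, 1.0, -2.3]
gripper_width: 0.515
grasp_force: 62.7
floor 5190 [-0.07133498  0.03399884  0.0333709 ] [[-0.12942177  0.01323783  0.03169546]
 [-0.01095076  0.04970241  0.03514931]]
box 15587 [[ 0.53846739 -0.20081553  0.23577946]
 [ 0.55868502 -0.14298686  0.24094392]
 [ 0.58617049 -0.1242659   0.24226307]]
t 14.33 grasp [ 0.5647 -0.1798  0.2313] yaw 8.2 lin [-0.004  -0.0007  0.1618] spin 0.008 tilt [-0.002   0.0016] F [ 0.3 -0.3 -2.6] w 0.512 gf 62.7 q6 -0.58
```

View pics/w4.png

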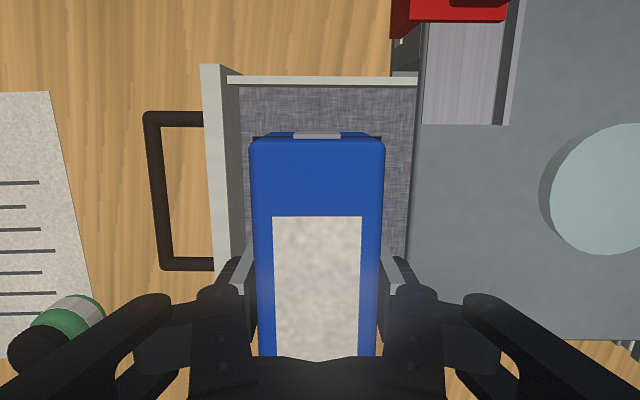

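Box held level at about (315,250), over the empty drawer floor (measured z ≈ 33.5 mm). Lowering to about 8 mm above it, then creeping.

```bash
python3 -m jog '[{"linear":[-0.004,0,0.02],"spin":0.008},{"linear":[-0.004,0,0.045],"spin":0.008},{"linear":[-0.004,0,0.07],"spin":0.008},{"linear":[-0.004,0,0.095],"spin":0.008},{"linear":[-0.004,0,0.115],"spin":0.008},{"linear":[-0.004,0,0.13],"spin":0.008},{"linear":[-0.004,0,0.142],"spin":0.008},{"linear":[-0.004,0,0.15],"spin":0.008},{"linear":[-0.004,0,0.153],"spin":0.008},{"linear":[-0.004,0,0.153],"spin":0.008}]'; python3 -c "
from h import *
go(*cab(-.068,-.03),.068,7.7)"
```

```text
time_s: 15.17
ee_pos: [0.5659, -0.1844, 0.2344]
tool_rot: [-0.0, 0.658, 0.753, -0.0]
contact_force: [-0.8, -0.2, -2.7]
gripper_width: 0.519
grasp_force: 62.7
t 15.17 grasp [ 0.5658 -0.1843  0.0794] yaw 7.7 lin [ 0.0007 -0.0012  0.0114] spin -0.001 tilt [-0.0006  0.0004] F [-0.8 -0.2 -2.7] w 0.519 gf 62.7 q6 -0.57
```

```bash
python3 -m jog '[{"linear":[0,0,0.002],"spin":0},{"linear":[0,0,0.004],"spin":0},{"linear":[0,0,0.006],"spin":0},{"linear":[0,0,0.0075],"spin":0},{"linear":[0,0,0.009],"spin":0},{"linear":[0,0,0.01],"spin":0},{"linear":[0,0,0.01],"spin":0},{"linear":[0,0,0.01],"spin":0}]'
```

```text
time_s: 15.83
ee_pos: [0.5659, -0.1849, 0.2246]
tool_rot: [-0.0, 0.659, 0.753, -0.0]
contact_force: [-0.1, 0.4, -3.4]
gripper_width: 0.517
grasp_force: 62.7
```

```bash
python3 -m jog '[{"linear":[0,0,0.0005],"spin":0},{"linear":[0,0,0.001],"spin":0},{"linear":[0,0,0.0015],"spin":0},{"linear":[0,0,0.0015],"spin":0}]'
```

```text
time_s: 16.17
ee_pos: [0.566, -0.185, 0.2233]
tool_rot: [0.0, 0.659, 0.753, -0.0]
contact_force: [-0.8, -0.3, -2.6]
gripper_width: 0.52
grasp_force: 62.8
```

```bash
python3 -m jog '[{"linear":[0,0,0.0005],"spin":0},{"linear":[0,0,0.001],"spin":0},{"linear":[0,0,0.001],"spin":0},{"linear":[0,0,0.001],"spin":0}]'
```

```text
time_s: 16.5
ee_pos: [0.5661, -0.1849, 0.2231]
tool_rot: [0.0, 0.659, 0.753, 0.0]
contact_force: [-3.0, 2.5, 5.1]
gripper_width: 0.518
grasp_force: 63.7
```

Contact felt (+5 N). Opening only partly, then rising.

```bash
python3 -m jog '[{"linear":[0,0,0],"spin":0},{"linear":[0,0,0],"spin":0},{"linear":[0,0,0],"spin":0},{"linear":[0,0,0],"spin":0},{"linear":[0,0,0],"spin":0}]' -0.3; python3 -m jog '[{"linear":[0,0,-0.006],"spin":0},{"linear":[0,0,-0.015],"spin":0},{"linear":[0,0,-0.03],"spin":0},{"linear":[0,0,-0.06],"spin":0},{"linear":[0,0,-0.09],"spin":0},{"linear":[0,0,-0.12],"spin":0},{"linear":[0,0,-0.15],"spin":0},{"linear":[0,0,-0.18],"spin":0},{"linear":[0,0,-0.18],"spin":0},{"linear":[0,0,-0.18],"spin":0}]'; python3 - <<'E'
from h import *
for n in("wrist","top"):
    c,P,M=cam(n);save(c,f"pics/{n}5.png");q=tocab(P);I=c["pixels"].astype(int);r,g,b=I[...,0],I[...,1],I[...,2]
    m=(q[...,0]>-.13)&(q[...,0]<-.005)&(abs(q[...,1]+.03)<.08)&(q[...,2]>.06)&(q[...,2]<.1);Q=q[m]
    if len(Q):print("box",len(Q),np.percentile(Q,[2,50,98],axis=0),cv2.minAreaRect(Q[:,:2].astype(np.float32)*1000))
    m=(I.sum(-1)<200)&(q[...,2]>.07)&(q[...,2]<.095)&(q[...,0]<-.17)&(q[...,0]>-.22)&(abs(q[...,1]+.03)<.05);Q=q[m];print("handle",len(Q),np.median(Q,0) if len(Q) else 0)
    m=(r>90)&(r>2*g)&(r>2*b)&(q[...,2]>.155)&(q[...,2]<.175)&(abs(q[...,0]-.025)<.05);Q=q[m];print("fin",len(Q),np.median(Q,0) if len(Q) else 0)
go(.5,-.1,.25,7.7)
E
```

```text
time_s: 16.92
ee_pos: [0.5659, -0.185, 0.2221]
tool_rot: [0.0, 0.659, 0.753, 0.0]
contact_force: [0.1, -0.2, 0.3]
gripper_width: 0.653
grasp_force: 0.0
time_s: 17.75
ee_pos: [0.5663, -0.1851, 0.4064]
tool_rot: [0.003, 0.659, 0.753, 0.001]
contact_force: [-0.0, -0.2, -1.3]
gripper_width: 0.653
grasp_force: 0.0
box 6557 [[-0.0877763  -0.08237305  0.07546564]
 [-0.06645921 -0.02549905  0.07842905]
 [-0.04494628  0.02356134  0.08003807]] ((-66.41619873046875, -30.345157623291016), (112.03606414794922, 45.054222106933594), 89.88326263427734)
handle 1736 [-0.19248228 -0.02669799  0.08233517]
fin 0 0
box 102 [[-0.09000048 -0.01430816  0.06849333]
 [-0.07838977  0.00986646  0.07815424]
 [-0.05865344  0.02375663  0.08429755]] ((-71.70536804199219, 3.429830551147461), (41.86880874633789, 36.73270034790039), 89.39859008789062)
handle 27 [-0.19477675 -0.06621218  0.08230916]
fin 61 [0.02331523 0.10546293 0.16399681]
t 17.85 grasp [ 0.5656 -0.1847  0.2469] yaw 7.6 lin [ 0.0927 -0.0538 -0.0031] spin -0.001 tilt [-0.0005  0.0003] F [-0.4 -0.8 -1. ] w 0.649 gf 0.0 q6 -0.57
```

View pics/wrist5.png

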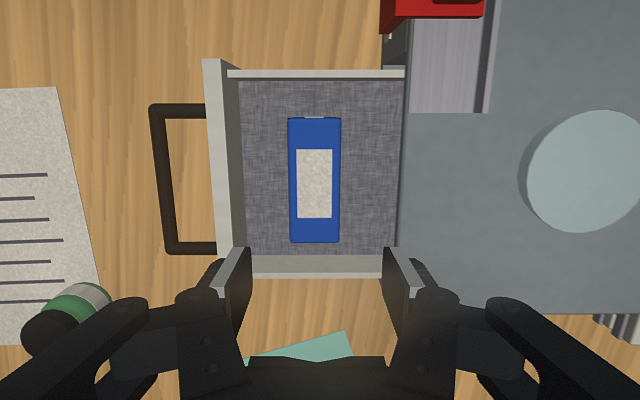

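View pics/top5.png

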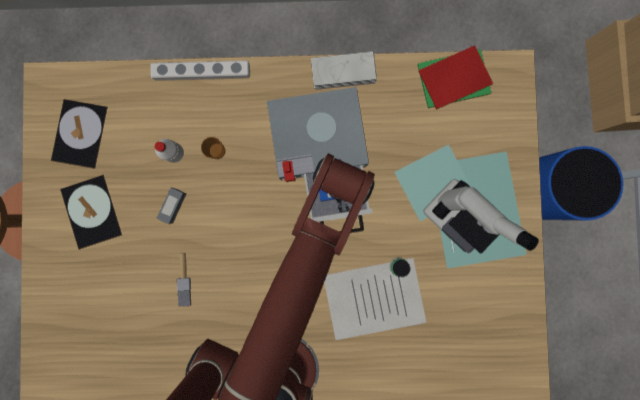

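The box lies flat and lid up in the drawer at (314,180), with its top at z 78 mm, and everything else is unmoved. The handle reads 2 mm short of fully open, so I'll check again now that the arm has settled.

```bash
python3 -m jog '[{"linear":[0,-0.04,0],"spin":0},{"linear":[0,-0.08,0],"spin":0},{"linear":[0,-0.12,0],"spin":0},{"linear":[0,-0.128,0],"spin":0},{"linear":[0,-0.128,0],"spin":0},{"linear":[0,-0.128,0],"spin":0},{"linear":[0,-0.128,0],"spin":0},{"linear":[0,-0.128,0],"spin":0}]' 0.3; python3 - <<'E'
from h import *
for n in("wrist","scene","wrist","top"):
    c,P,M=cam(n);q=tocab(P);I=c["pixels"].astype(int)
    m=(I.sum(-1)<200)&(q[...,2]>.07)&(q[...,2]<.095)&(q[...,0]<-.17)&(q[...,0]>-.22)&(abs(q[...,1]+.03)<.05);Q=q[m];print(n,"handle",len(Q),np.percentile(Q,[3,50,97],axis=0)[:,0] if len(Q) else 0)
    m=(abs(q[...,2]-.11)<.003)&(abs(q[...,1]+.05)<.05)&(abs(q[...,0])<.06);Q=q[m];print(" cabfront",len(Q),np.percentile(Q[:,0],[.5,2]) if len(Q) else 0)
    m=(abs(q[...,2]-.094)<.003)&(abs(q[...,1]+.05)<.05)&(abs(q[...,0]+.14)<.03);Q=q[m];print(" rim",len(Q),np.percentile(Q[:,0],[2,50,98]) if len(Q) else 0)
go(*cab(-.195,-.03),.2,7.7)
E
```

```text
time_s: 18.52
ee_pos: [0.44, -0.2018, 0.4021]
tool_rot: [-0.0, 0.658, 0.753, 0.0]
contact_force: [-0.2, 0.8, 0.1]
gripper_width: 0.349
grasp_force: 0.0
wrist handle 1618 [-0.20020902 -0.19492382 -0.18916714]
 cabfront 8901 [-0.00013044  0.00062569]
 rim 1770 [-0.1498758  -0.14296467 -0.13617733]
scene handle 93 [-0.20161224 -0.19127199 -0.18530464]
 cabfront 311 [0.00143286 0.00252019]
 rim 75 [-0.15167515 -0.14243905 -0.13285673]
wrist handle 1619 [-0.20019656 -0.1950129  -0.18922015]
 cabfront 8920 [-0.0003945   0.00048659]
 rim 1765 [-0.14983929 -0.14295673 -0.1361443 ]
top handle 0 0
 cabfront 436 [-0.00032875  0.00048816]
 rim 44 [-0.15048549 -0.14283579 -0.13710715]
t 18.72 grasp [ 0.4397 -0.2017  0.2471] yaw 7.7 lin [ 0.001  -0.0008  0.0471] spin -0.001 tilt [-0.0003  0.0003] F [ 0.1 -1.   0. ] w 0.351 gf 0.0 q6 -0.72
```

The drawer is fully open: handle at −195 mm and rim front edge at −150 mm. The bolt is fully aside and the box is placed, so I'm handing in.

```bash
python3 -c "
from bench import env
print(env.job_done())"
```

```text
the job is handed in; nothing more can be done
None
```

Job handed in at about 18.7 s: the bolt is fully aside, the drawer is fully open, and the blue box is lying flat and lid up on the drawer floor, with the gripper clear and the other objects in place in the pictures. One thing to note: a finger touched something by the handle at about 23 N while lowering onto it, under the 40 N limit.

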